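# Turn round the order of stripped gearbox parts

## Task

Four gearbox parts stand in a row on the aluminium strip-down rail, in the order in which they came off the shaft. Move them to the plywood rack, one to each bay, in the reverse order for refitting: the part at the left end of the rail goes to the bay at the right end of the rack, and so on. Stand each part upright (as it stood) in the middle of its bay, set it down gently without dropping it, and leave the screwdriver, bin and oil bottle where they are.

Things in the scene. Friction and masses are not known exactly. Their poses are not given: they have to be found in the camera images.
- gear: steel spur gear lying flat with its hub upwards: toothed disc 53 mm across the teeth and 14 mm thick at the bottom, above it a round hub 28 mm in diameter whose top is 50 mm above the underside; 0.2 to 0.4 kg. Grip the hub. Origin at the centre of the underside, z up along the axis
- bearing: steel ball bearing with a black seal ring, lying flat: plain round cylinder 47 mm in diameter, 32 mm high (its bore is shown but is solid); 0.2 to 0.35 kg. Origin at the centre of the underside, z up along the axis
- tube: steel spacer tube standing on end: 32 mm outside, 22 mm bore, 60 mm high; 0.15 to 0.3 kg. Origin at the centre of the underside, z up along the axis
- nut: large steel hexagon nut lying flat: 41 mm across flats, 47 mm across corners, 34 mm high (its bore is shown but is solid); 0.2 to 0.35 kg. Origin at the centre of the underside, z up; two flats face along its own +x and -x, the others at 60 degree steps from these
- pad_gear: square black rubber pad, 70 x 70 mm, 6 mm thick, fixed on the aluminium rail; the pad on which the gear stands at the start (the four pads look alike and never move). Origin at the centre of its underside
- pad_bearing: square black rubber pad, 70 x 70 mm, 6 mm thick, fixed on the aluminium rail; the pad on which the bearing stands at the start (the four pads look alike and never move). Origin at the centre of its underside
- pad_tube: square black rubber pad, 70 x 70 mm, 6 mm thick, fixed on the aluminium rail; the pad on which the tube stands at the start (the four pads look alike and never move). Origin at the centre of its underside
- pad_nut: square black rubber pad, 70 x 70 mm, 6 mm thick, fixed on the aluminium rail; the pad on which the nut stands at the start (the four pads look alike and never move). Origin at the centre of its underside
- rail: flat aluminium rail fixed to the bench, 84 mm (its x) by 340 mm (its y), 12 mm high, carrying the four rubber pads in a row along its y at y = -120, -40, 40, 120 mm; the pads' tops, on which the parts stand, are 18 mm above the bench. Origin at the centre of the underside; +y points roughly to the robot's left, within 0.2 rad
- rack: plywood rack fixed to the bench, 90 mm (its x) by 330 mm (its y); its floor is 14 mm above the bench. Five dividers across it, 6 mm thick and 10 mm higher than the floor, at y = -160, -80, 0, 80, 160 mm, make four bays 74 mm wide, open along the two long sides; bay centres at x = 0, y = -120, -40, 40, 120 mm. Origin at the centre of the underside; +y points roughly to the robot's left, within 0.2 rad. Rail and rack lie one behind the other; either may be the nearer
- screwdriver: screwdriver lying on the bench to the robot's right; not to be disturbed. Origin on its underside
- bin: yellow open plastic bin, 160 x 120 x 70 mm, to the robot's left; not to be disturbed. Origin at the centre of the underside
- oiler: white oil bottle with red cap, 50 mm in diameter, 120 mm high, to the robot's left; not to be disturbed. Origin at the centre of the underside
Things that resemble listed ones, but are neither listed nor needed, are in the scene too. Leave any green look-alike of the gear alone. Leave any orange look-alike of the nut alone.

How it is judged:
At the end, for the whole second after the job is handed in: Each part stands upright (within 0.1 rad) on the rack's floor, within 15 mm of its bay's centre along and across the rack; the bays are taken in the reverse of the rail's order (part with the leftmost pad in the rightmost bay, and so on); all released and at rest (((y of pad_gear in the frame of rail between -0.14 and -0.1 m and y of gear in the frame of rack between 0.105 and 0.135 m) or (y of pad_gear in the frame of rail between -0.06 and -0.02 m and y of gear in the frame of rack between 0.025 and 0.055 m) or (y of pad_gear in the frame of rail between 0.02 and 0.06 m and y of gear in the frame of rack between -0.055 and -0.025 m) or (y of pad_gear in the frame of rail between 0.1 and 0.14 m and y of gear in the frame of rack between -0.135 and -0.105 m)) and x of gear in the frame of rack between -0.015 and 0.015 m and z of gear in the frame of rack between 0.01 and 0.018 m and angle between each of gear, bearing, tube, nut's own z axis and vertical below 0.1 rad and linear speed of each of gear, bearing, tube, nut below 0.02 m/s and contact force between each of gear, bearing, tube, nut and the fingers below 0.05 N and ((y of pad_bearing in the frame of rail between -0.14 and -0.1 m and y of bearing in the frame of rack between 0.105 and 0.135 m) or (y of pad_bearing in the frame of rail between -0.06 and -0.02 m and y of bearing in the frame of rack between 0.025 and 0.055 m) or (y of pad_bearing in the frame of rail between 0.02 and 0.06 m and y of bearing in the frame of rack between -0.055 and -0.025 m) or (y of pad_bearing in the frame of rail between 0.1 and 0.14 m and y of bearing in the frame of rack between -0.135 and -0.105 m)) and x of bearing in the frame of rack between -0.015 and 0.015 m and z of bearing in the frame of rack between 0.01 and 0.018 m and ((y of pad_tube in the frame of rail between -0.14 and -0.1 m and y of tube in the frame of rack between 0.105 and 0.135 m) or (y of pad_tube in the frame of rail between -0.06 and -0.02 m and y of tube in the frame of rack between 0.025 and 0.055 m) or (y of pad_tube in the frame of rail between 0.02 and 0.06 m and y of tube in the frame of rack between -0.055 and -0.025 m) or (y of pad_tube in the frame of rail between 0.1 and 0.14 m and y of tube in the frame of rack between -0.135 and -0.105 m)) and x of tube in the frame of rack between -0.015 and 0.015 m and z of tube in the frame of rack between 0.01 and 0.018 m and ((y of pad_nut in the frame of rail between -0.14 and -0.1 m and y of nut in the frame of rack between 0.105 and 0.135 m) or (y of pad_nut in the frame of rail between -0.06 and -0.02 m and y of nut in the frame of rack between 0.025 and 0.055 m) or (y of pad_nut in the frame of rail between 0.02 and 0.06 m and y of nut in the frame of rack between -0.055 and -0.025 m) or (y of pad_nut in the frame of rail between 0.1 and 0.14 m and y of nut in the frame of rack between -0.135 and -0.105 m)) and x of nut in the frame of rack between -0.015 and 0.015 m and z of nut in the frame of rack between 0.01 and 0.018 m); the robot touches nothing.
It fails at once if a part is dropped (falls freely faster than 0.7 m/s, about 25 mm) ((contact force between gear and the fingers below 0.02 N and linear speed of gear above 0.7 m/s) or (contact force between bearing and the fingers below 0.02 N and linear speed of bearing above 0.7 m/s) or (contact force between tube and the fingers below 0.02 N and linear speed of tube above 0.7 m/s) or (contact force between nut and the fingers below 0.02 N and linear speed of nut above 0.7 m/s)).
It fails at once if the screwdriver is pushed away (over 30 mm) (distance of screwdriver from where it was at the start of the episode above 0.03 m).
It fails at once if the bin is pushed away (over 30 mm) (distance of bin from where it was at the start of the episode above 0.03 m).
It fails at once if the oiler is pushed away (over 30 mm) (distance of oiler from where it was at the start of the episode above 0.03 m).
It also fails if it takes over 96 s, if anything falls off the work surface, if the arm or the gripper's body presses on something with over 40 N, if the wrist force passes 120 N, or if a joint passes its speed limit or range.

## Robot

A 6-joint arm with a two-finger parallel gripper is mounted at the origin on the work surface. World frame = base frame: x ahead of the robot, y to its left, z up, the work surface at z = 0. Lengths are in m, angles in rad, forces in N, time in s.
With the tool pointing down it reaches from about 0.375 to 0.925 m from the base axis. Payload 5.7 kg.
Tool frame: the origin (TCP) lies at the very end of the fingers, on their centre line; the grasp point (between the pads) lies 19 mm behind it; z points along the fingers, y is the line along which they close (so a half turn about z gives the same grasp; the last joint's range is limited). The gripper opens to 88 mm and grips with 3 to 60 N. Pads are 20 mm wide; open, the fingers measure 115 mm over their backs; the gripper's body (75 mm by 178 mm) begins 61 mm behind the grasp point.
Start: joints at [-1.435, 0.359, 1.51, -0, 1.272, -0.115], TCP at [0.149, -0.581, 0.223] pointing down, gripper open.
Joint ranges: [-2.97, 2.97], [-1.01, 2.36], [0.21, 2.38], [-0.96, 4.11], [0.2, 2.71], [-2.98, 2.98]. Speed limits (rad/s): [2.39, 2.39, 3.14, 3.14, 3.14, 3.14].

## Interface

Orientations are given as a unit quaternion [x, y, z, w].
In Python, from workcell import bot gives the robot as it stands. The module is installed in compiled form; this text tells all that it offers.
- The arm moves only by the tool play_rows, never from a script. Its argument "series" is one flat list of numbers, 7 for each row, row after row: the shift along the world's x, y, z in m, then the turn, a rotation vector about the world's x, y, z in degrees, then the closure in counts, from 0 (fully open) to 255 (shut). A call has exactly 10 rows; each row shifts and turns the commanded pose from where the row before left it; what a row does not reach is not made up. A row lasts 1/12 s, in which the tool goes at most 41.7 mm and 7.16 degrees, less where a joint would pass 70% of its speed; a pose out of reach is approached as far as the arm can. A call with a gripper value outside its range is refused whole. The fingers move at their own pace and stop on an object; the grip force is fixed at half the most. Time passes only in rows, so rows that do not move let the fingers close, or fill a call up. It gives the time, the measured TCP pose, the force, the opening and the grip force at its end, in the units of the state.
- bot.get_state(): the state, without advancing time (a new reading comes with each control period).
- bot.read_camera(name): name is "scene" or "top" or "wrist"; returns the picture (400x640x3 uint8, red, green, blue); there is no depth.
- bot.calibration(name): a dict with "fx", "fy", "cx", "cy" (pixels), "view" (4x4, takes a point from world to camera coordinates); the wrist camera has in their place "hand_eye" (4x4, takes a point from camera to tool coordinates, whose origin is the TCP and whose axes are the flange's). Camera axes: x right, y up, looking along -z (the intrinsics and any distortion apply to the point x, -y, -z); pixel columns grow to the right and rows downward; lengths in m; the calibration is good to about 2 mm. A picture is of the moment at which its call begins: read the wrist's pose just before it. calibration takes no time and is no camera call.
- bot.sign_off(): hands the job in; it is judged then, once.
The state is a dict: "time_s": time; "joint_pos": joint angles; "dq": joint speeds; "tau": joint torques, N m; "eef_pos": TCP position; "tool_rot": TCP orientation; "wrist_force": force on the tool from outside, world axes, zero at the start; "wrist_torque": the same for the moment, N m; "grip_width": opening from 0.0 (shut) to 1.0 (fully open); "grip_force": force on a finger pad.
Only numpy, scipy, OpenCV 4.12 (cv2) and the standard library are available. Lean on these libraries where they do the work, as an engineer would, in place of code of your own. Each camera call takes 0.05 s, during which the arm holds its last target. There are 200 camera calls.

## Working session

There is one attempt and no reset: what is moved stays moved. The work goes in short steps, Python scripts to look and compute and a tool call to move; the robot and the scene stay as the last step left them, time stands still between calls to the robot, and variables do not carry over. Pictures are saved under pics/ and viewed, at most 14 in all, crops included, and the job is handed in when it is done.

Besides the shell and the picture viewer there is one more tool, called after "Call:" as a command line: name --argument value ..., lists and objects as JSON in quotes. play_rows: Moves the arm, as the interface text tells. Its arguments: {"type":"object","properties":{"series":{"type":"array","items":{"type":"number"}}},"required":["series"]}

```bash
mkdir -p pics; cat > h.py <<'E'
import numpy as np, cv2
from workcell import bot
def snap(cam,name):
    im=bot.read_camera(cam); cv2.imwrite(f'pics/{name}.png',im[:,:,::-1]); return im
def px2w(cam,uv,z):
    c=bot.calibration(cam); V=np.array(c['view']); Ti=np.linalg.inv(V)
    out=[]
    for u,v in np.atleast_2d(uv):
        d=Ti[:3,:3]@np.array([(u-c['cx'])/c['fx'],-(v-c['cy'])/c['fy'],-1]); o=Ti[:3,3]
        out.append((o+d*(z-o[2])/d[2]))
    return np.array(out)
E
python3 - <<'E'
from h import *
print(bot.get_state())
for c in ('scene','top','wrist'):
    print(c,bot.calibration(c))
snap('top','top0');snap('scene','scene0')
E
```

```text
{'time_s': 0.0, 'joint_pos': array([-1.43513035e+00,  3.59472808e-01,  1.51140904e+00, -1.45343093e-05,
        1.27249350e+00, -1.15127319e-01]), 'dq': array([ 0.00182443,  0.00112343,  0.00128646,  0.00027007, -0.00095378,
       -0.00100765]), 'tau': array([-1.93529915e-03, -5.15385604e+01, -2.70726621e+01,  6.73538935e-02,
        3.49463511e-02, -1.66516738e-04]), 'eef_pos': array([ 0.14878285, -0.58056142,  0.22183766]), 'tool_rot': array([ 9.92147475e-01,  1.25070354e-01, -1.60973341e-05, -8.91230416e-04]), 'wrist_force': array([-0.30426717, -0.05286114, -0.95783131]), 'wrist_torque': array([ 0.021851  ,  0.00955314, -0.00017952]), 'grip_force': 0.0, 'grip_width': 1.0000147087646079}
scene {'fx': 461.03507311215276, 'fy': 461.03507311215276, 'cx': 314.92950991828263, 'cy': 195.33707968026403, 'view': array([[ 0.35654469,  0.9341266 , -0.01683389, -0.19101955],
       [-0.75414345,  0.2983897 ,  0.58500534,  0.36316231],
       [ 0.55149211, -0.19588538,  0.81085472, -1.67977176],
       [ 0.        ,  0.        ,  0.        ,  1.        ]])}
top {'fx': 404.90505277728494, 'fy'
[... 185 characters left out ...]
-01,  1.38660995e-02,  1.15168037e-01,
        -5.36711223e-01],
       [-1.15071945e-01, -7.54179380e-03,  9.93328530e-01,
        -1.04120922e+00],
       [ 0.00000000e+00,  0.00000000e+00,  0.00000000e+00,
         1.00000000e+00]])}
wrist {'fx': 312.39365454140926, 'fy': 312.39365454140926, 'cx': 318.56705798331416, 'cy': 201.3009838496838, 'hand_eye': array([[ 9.53037066e-04,  9.65812756e-01,  2.59238909e-01,
         6.97543278e-02],
       [ 9.99999463e-01, -8.15000051e-04, -6.39946793e-04,
         3.34056075e-04],
       [-4.06789053e-04,  2.59239379e-01, -9.65813014e-01,
        -1.61456005e-01],
       [ 0.00000000e+00,  0.00000000e+00,  0.00000000e+00,
         1.00000000e+00]])}
```

View pics/top0.png

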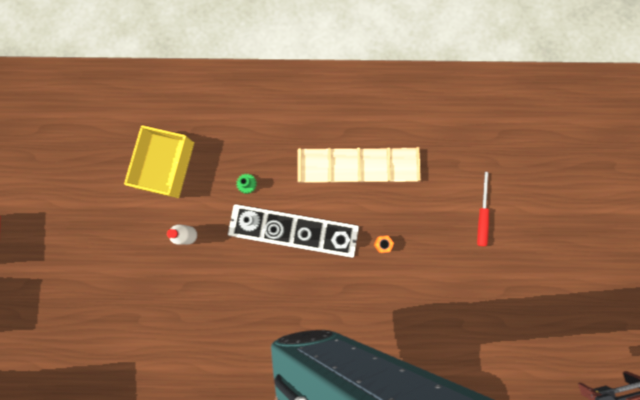

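View pics/scene0.png

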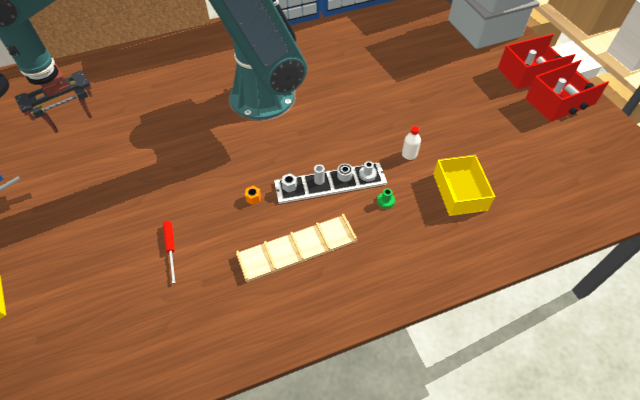

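The top view shows the rail (nearer), left to right: gear (249,220), bearing (274,230), tube (305,234), nut (341,239). The rack is centred near (359,165). Look-alikes: a green gear at (247,183) and an orange nut at (384,244). The oiler is at (182,235), the bin at (160,162) and the screwdriver at (485,210). I choose the steel parts on the rail's pads, and check them in one crop.

```bash
python3 - <<'E'
from h import *
im=cv2.imread('pics/top0.png')[130:270,220:440]
cv2.imwrite('pics/crop0.png',cv2.resize(im,None,fx=3.6,fy=3.6,interpolation=cv2.INTER_CUBIC))
E
```

```text
(no output)
```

View pics/crop0.png

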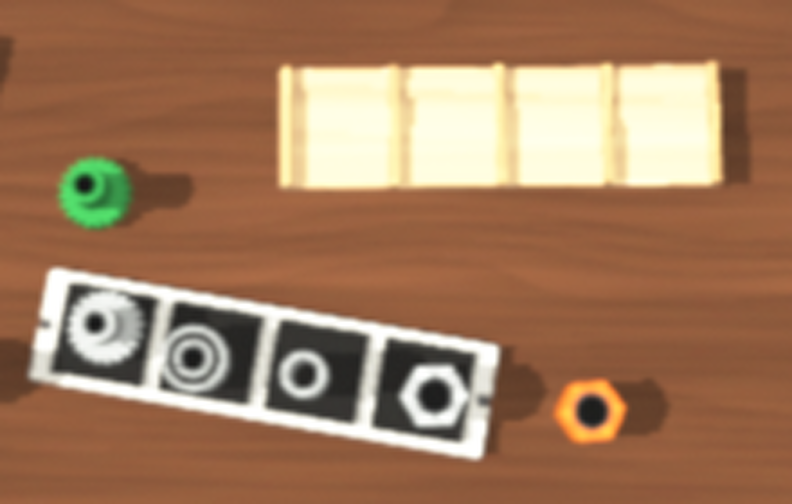

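The crop confirms the order: gear, bearing, tube, nut on the pads, with the green and orange look-alikes off the rail.

```bash
cat >> h.py <<'E'
def c2p(a): return (np.array(a,float)+.5)/3.6-.5+np.array([220,130])
E
python3 - <<'E'
from h import *
np.set_printoptions(precision=4,suppress=True)
R=px2w('top',c2p([(280,187),(721,185),(716,62),(282,66)]),.024); print(R,R.mean(0))
L=px2w('top',c2p([(52,268),(498,345),(482,458),(30,380)]),.012); print(L,L.mean(0))
for n,c,z in [('gear',(95,322),.068),('bearing',(192,358),.05),('tube',(302,373),.078),('nut',(435,396),.052)]:
    print(n,px2w('top',c2p([c]),z))
d=R[0]+R[3]-R[1]-R[2]; print('rack yaw',np.arctan2(-d[0],d[1]))
d=L[0]+L[3]-L[1]-L[2]; print('rail yaw',np.arctan2(-d[0],d[1]))
print(np.linalg.norm(R[0]-R[1]),np.linalg.norm(R[0]-R[3]),np.linalg.norm(L[0]-L[1]),np.linalg.norm(L[0]-L[3]))
nc=px2w('top',c2p([(400,397),(418,364),(456,366),(470,398),(450,428),(412,428)]),.052);v=nc-nc.mean(0)
print(nc.mean(0),np.degrees(np.arctan2(v[:,1],v[:,0])))
E
```

```text
[[ 0.5906  0.0701  0.024 ]
 [ 0.5966 -0.2579  0.024 ]
 [ 0.6901 -0.2554  0.024 ]
 [ 0.6828  0.0706  0.024 ]] [ 0.64   -0.0932  0.024 ]
[[ 0.5288  0.2405  0.012 ]
 [ 0.4759 -0.0937  0.012 ]
 [ 0.3925 -0.0822  0.012 ]
 [ 0.445   0.2535  0.012 ]] [0.4606 0.0795 0.012 ]
gear [[0.4849 0.1961 0.068 ]]
bearing [[0.4613 0.129  0.05  ]]
tube [[0.4507 0.0485 0.078 ]]
nut [[ 0.4366 -0.0454  0.052 ]]
rack yaw 0.020407867506325953
rail yaw -0.15599128389492753
0.3280842491397235 0.09215904038559875 0.33827834598724976 0.08487036240168239
[ 0.4361 -0.045   0.052 ] [  91.1951   27.1503  -34.6287  -91.1177 -152.6879  144.9316]
```

Call:
play_rows --series '[0.015,0.027,0,0,0,7,0,0.015,0.027,0,0,0,7,0,0.015,0.027,0,0,0,7,0,0.015,0.027,0,0,0,7,0,0.015,0.027,0,0,0,7,0,0.015,0.027,0,0,0,7,0,0.015,0.027,0,0,0,7,0,0.015,0.027,0,0,0,7,0,0.015,0.027,0,0,0,7,0,0.015,0.027,0,0,0,7,0]'

```text
time_s: 0.93
eef_pos: [0.2991, -0.3096, 0.2224]
tool_rot: [0.739, 0.674, 0.0, -0.0]
wrist_force: [-0.3, 0.4, 0.9]
grip_width: 1.002
grip_force: 0.0
```

Call:
play_rows --series '[0.0138,0.0266,-0.003,0,0,0.3,0,0.0138,0.0266,-0.003,0,0,0.3,0,0.0138,0.0266,-0.003,0,0,0.3,0,0.0138,0.0266,-0.003,0,0,0.3,0,0.0138,0.0266,-0.003,0,0,0.3,0,0.0138,0.0266,-0.003,0,0,0.3,0,0.0138,0.0266,-0.003,0,0,0.3,0,0.0138,0.0266,-0.003,0,0,0.3,0,0.0138,0.0266,-0.003,0,0,0.3,0,0.0138,0.0266,-0.003,0,0,0.3,0]'

```text
time_s: 1.77
eef_pos: [0.4371, -0.0436, 0.1923]
tool_rot: [0.723, 0.691, -0.0, -0.0]
wrist_force: [0.2, 0.0, -0.6]
grip_width: 1.003
grip_force: 0.0
```

```bash
cat >> h.py <<'E'
from scipy.spatial.transform import Rotation as Rn
def wpose():
    s=bot.get_state(); T=np.eye(4);T[:3,:3]=Rn.from_quat(s['tool_rot']).as_matrix();T[:3,3]=s['eef_pos']
    return T@np.array(bot.calibration('wrist')['hand_eye'])
def wpx2w(T,uv,z):
    c=bot.calibration('wrist');out=[]
    for u,v in np.atleast_2d(uv):
        d=T[:3,:3]@np.array([(u-c['cx'])/c['fx'],-(v-c['cy'])/c['fy'],-1]);out.append(T[:3,3]+d*(z-T[2,3])/d[2])
    return np.array(out)
def st():
    s=bot.get_state();x=Rn.from_quat(s['tool_rot']).as_matrix()
    print('t%.2f'%s['time_s'],'pos',s['eef_pos'].round(4),'q',s['joint_pos'].round(2),'xang',np.degrees(np.arctan2(x[1,0],x[0,0])).round(2),'z',x[:,2].round(3),'w',round(s['grip_width'],3),'gf',round(s['grip_force'],2))
E
python3 - <<'E'
from h import *
st(); T=wpose(); np.save('T1.npy',T); snap('wrist','w1')
E
```

```text
t1.77 pos [ 0.4371 -0.0436  0.1923] q [-0.26  0.16  1.88 -0.    1.1  -0.21] xang 87.39 z [-0.  0. -1.] w 1.003 gf 0.0
```

View pics/w1.png

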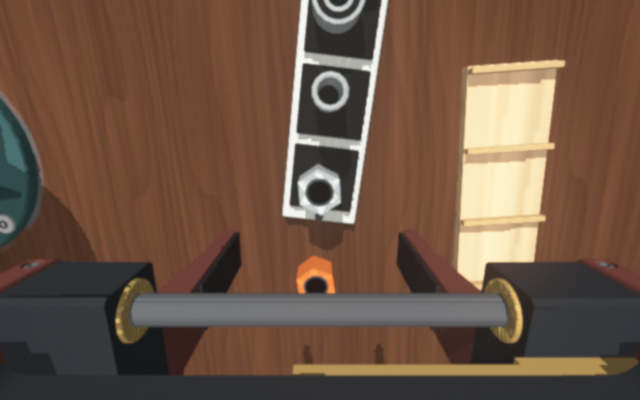

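The wrist view shows the nut's bore at (319,191), the tube at (330,92), and the orange nut at (315,278) behind the finger bar. The rack is at right, with divider ends around (467,70)-(563,64).

```bash
python3 - <<'E'
from h import *
np.set_printoptions(precision=4,suppress=True)
T=np.load('T1.npy')
im=cv2.imread('pics/w1.png'); a=cv2.resize(im[60:230,270:390],None,fx=3.4,fy=3.4,interpolation=cv2.INTER_CUBIC); b=cv2.resize(im[55:298,445:575],None,fx=2.38,fy=2.38,interpolation=cv2.INTER_CUBIC)
o=np.zeros((580,740,3),np.uint8); o[:a.shape[0],:a.shape[1]]=a; o[:b.shape[0],420:420+b.shape[1]]=b; cv2.imwrite('pics/c1.png',o)
print(wpx2w(T,[(319,189)],.052),wpx2w(T,[(330,92)],.078))
# predicted pixel of a world point in wrist
c=bot.calibration('wrist')
for P in [(.4366,-.0454,.052),(.4507,.0485,.078),(.6376,.0268,.024)]:
    p=np.linalg.inv(T)@np.array([*P,1]); print(c['cx']+c['fx']*p[0]/-p[2], c['cy']-c['fy']*p[1]/-p[2])
E
```

```text
[[ 0.4368 -0.042   0.052 ]] [[0.4499 0.0464 0.078 ]]
318.9278015122266 192.31847124459907
330.8375057582581 89.29643375026701
514.3614896415213 107.92833852409565
```

View pics/c1.png

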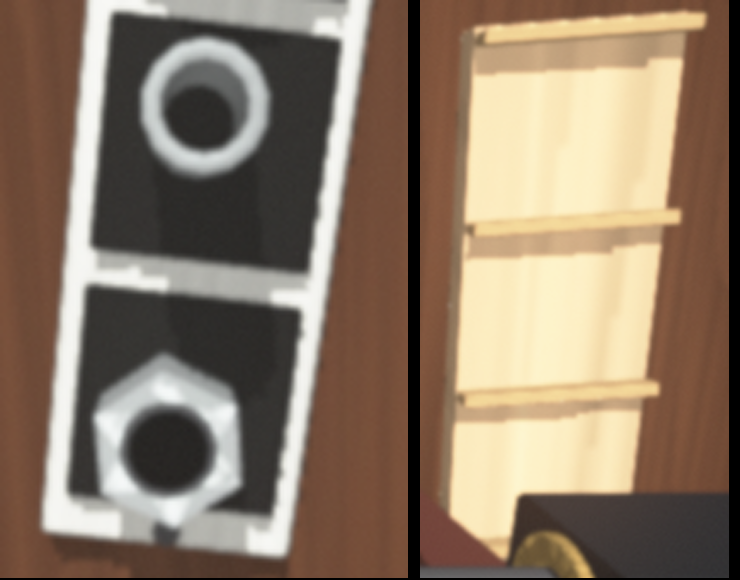

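The crop confirms a steel nut with its flats facing the fingers, within about 3 mm of the top-camera estimate. I lower onto the nut and check the rack dividers at the same time.

Call:
play_rows --series '[0,-0.0001,-0.0168,0,0,0,0,0,-0.0001,-0.0168,0,0,0,0,0,-0.0001,-0.0168,0,0,0,0,0,-0.0001,-0.0168,0,0,0,0,0,-0.0001,-0.0168,0,0,0,0,0,-0.0001,-0.0168,0,0,0,0,0,-0.0001,-0.0168,0,0,0,0,0,-0.0001,-0.0168,0,0,0,0,0,-0.0001,-0.0168,0,0,0,0,0,-0.0001,-0.0168,0,0,0,0]'

```text
time_s: 2.65
eef_pos: [0.4367, -0.0464, 0.0238]
tool_rot: [0.723, 0.691, -0.0, -0.0]
wrist_force: [0.5, -0.0, 0.3]
grip_width: 1.0
grip_force: 0.0
```

Call:
play_rows --series '[0,0,0,0,0,0,255,0,0,0,0,0,0,255,0,0,0,0,0,0,255,0,0,0,0,0,0,255,0,0,0,0,0,0,255,0,0,0,0,0,0,255,0,0,0,0,0,0,255,0,0,0,0,0,0,255,0,0,0,0,0,0,255,0,0,0,0,0,0,255]'

```text
time_s: 3.48
eef_pos: [0.4373, -0.0463, 0.0251]
tool_rot: [0.723, 0.691, 0.0, 0.0]
wrist_force: [-0.4, 0.7, 6.3]
grip_width: 0.474
grip_force: 29.6
```

```bash
python3 - <<'E'
from h import *
np.set_printoptions(precision=4,suppress=True)
T=np.load('T1.npy'); st()
p=lambda u,v:(445+(u-420)/2.38,55+v/2.38)
W=wpx2w(T,[p(482,37),p(705,20),p(472,229),p(680,215),p(460,398),p(658,387)],.024)
print(W, W.reshape(3,2,3).mean(1))
R=np.array([.640,-.0932]);y=np.array([-.02,1])
for k in (.16,.08,0): print(R+k*y)
E
```

```text
t3.48 pos [ 0.4373 -0.0463  0.0251] q [-0.26  0.44  2.05  0.    0.65 -0.22] xang 87.37 z [ 0.001 -0.    -1.   ] w 0.474 gf 29.62
[[ 0.591   0.0641  0.024 ]
 [ 0.6818  0.0665  0.024 ]
 [ 0.593  -0.0147  0.024 ]
 [ 0.6835 -0.0126  0.024 ]
 [ 0.5936 -0.0932  0.024 ]
 [ 0.6852 -0.0919  0.024 ]] [[ 0.6364  0.0653  0.024 ]
 [ 0.6383 -0.0137  0.024 ]
 [ 0.6394 -0.0925  0.024 ]]
[0.6368 0.0668]
[ 0.6384 -0.0132]
[ 0.64   -0.0932]
```

Call:
play_rows --series '[0,0,0.004,0,0,0,255,0,0,0.009,0,0,0,255,0,0,0.009,0,0,0,255,0,0,0.009,0,0,0,255,0,0,0.009,0,0,0,255,0,0,0.009,0,0,0,255,0,0,0.009,0,0,0,255,0,0,0.009,0,0,0,255,0,0,0.009,0,0,0,255,0,0,0.009,0,0,0,255]'

```text
time_s: 4.32
eef_pos: [0.4368, -0.0462, 0.1106]
tool_rot: [0.723, 0.691, -0.0, -0.0]
wrist_force: [0.5, 1.1, -3.9]
grip_width: 0.477
grip_force: 29.6
```

Call:
play_rows --series '[0.0201,0.0072,0,0,0,0,255,0.0201,0.0072,0,0,0,0,255,0.0201,0.0072,0,0,0,0,255,0.0201,0.0072,0,0,0,0,255,0.0201,0.0072,0,0,0,0,255,0.0201,0.0072,0,0,0,0,255,0.0201,0.0072,0,0,0,0,255,0.0201,0.0072,0,0,0,0,255,0.0201,0.0072,0,0,0,0,255,0.0201,0.0072,0,0,0,0,255]'

```text
time_s: 5.15
eef_pos: [0.6384, 0.0263, 0.1098]
tool_rot: [0.723, 0.691, -0.0, -0.0]
wrist_force: [0.2, -0.5, -2.6]
grip_width: 0.469
grip_force: 29.6
```

```bash
python3 - <<'E'
from h import *
st(); snap('wrist','w2'); snap('top','top2')
E
```

```text
t5.15 pos [0.6384 0.0263 0.1098] q [-0.07  0.53  1.54 -0.    1.08 -0.02] xang 87.38 z [-0.001  0.    -1.   ] w 0.469 gf 29.62
```

View pics/w2.png

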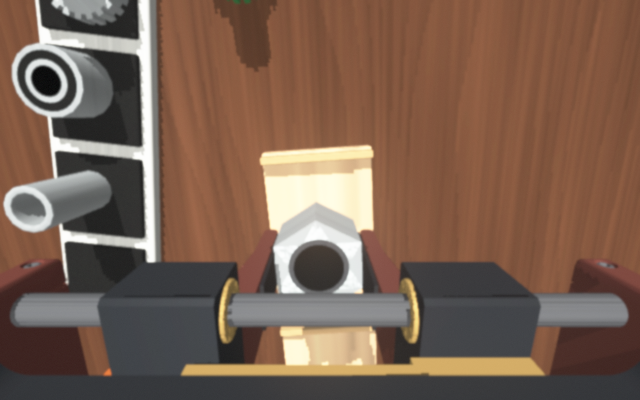

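The nut is held upright at (318,265) over the leftmost bay, whose outer divider is at (317,155). I lower it slowly at the end.

Call:
play_rows --series '[0,0,-0.011,0,0,0,255,0,0,-0.011,0,0,0,255,0,0,-0.011,0,0,0,255,0,0,-0.011,0,0,0,255,0,0,-0.011,0,0,0,255,0,0,-0.011,0,0,0,255,0,0,-0.01,0,0,0,255,0,0,-0.006,0,0,0,255,0,0,-0.003,0,0,0,255,0,0,-0.002,0,0,0,255]'

```text
time_s: 6.08
eef_pos: [0.6378, 0.0258, 0.022]
tool_rot: [0.723, 0.691, -0.0, -0.0]
wrist_force: [0.4, -0.1, -2.1]
grip_width: 0.469
grip_force: 29.6
```

Call:
play_rows --series '[0,0,-0.0005,0,0,0,255,0,0,0,0,0,0,255,0,0,0,0,0,0,150,0,0,0,0,0,0,50,0,0,0,0,0,0,0,0,0,0,0,0,0,0,0,0,0,0,0,0,0,0,0,0,0,0,0,0,0,0,0,0,0,0,0,0,0,0,0,0,0,0]'

```text
time_s: 6.92
eef_pos: [0.638, 0.0258, 0.0222]
tool_rot: [0.723, 0.691, 0.0, 0.0]
wrist_force: [0.0, -0.0, 0.2]
grip_width: 0.965
grip_force: 0.0
```

Call:
play_rows --series '[0,0,0.0098,0,0,0,0,0,0,0.0098,0,0,0,0,0,0,0.0098,0,0,0,0,0,0,0.0098,0,0,0,0,0,0,0.0098,0,0,0,0,0,0,0.0098,0,0,0,0,0,0,0.0098,0,0,0,0,0,0,0.0098,0,0,0,0,0,0,0.0098,0,0,0,0,0,0,0.0098,0,0,0,0]'

```text
time_s: 7.75
eef_pos: [0.6379, 0.0258, 0.1212]
tool_rot: [0.723, 0.691, 0.0, -0.0]
wrist_force: [-0.5, 0.4, -0.1]
grip_width: 1.004
grip_force: 0.0
```

Call:
play_rows --series '[-0.0188,0.0022,0,0,0,0,0,-0.0188,0.0022,0,0,0,0,0,-0.0188,0.0022,0,0,0,0,0,-0.0188,0.0022,0,0,0,0,0,-0.0188,0.0022,0,0,0,0,0,-0.0188,0.0022,0,0,0,0,0,-0.0188,0.0022,0,0,0,0,0,-0.0188,0.0022,0,0,0,0,0,-0.0188,0.0022,0,0,0,0,0,-0.0188,0.0022,0,0,0,0,0]'

```text
time_s: 8.58
eef_pos: [0.4491, 0.0479, 0.1206]
tool_rot: [0.723, 0.691, 0.0, 0.0]
wrist_force: [-0.1, 0.6, -0.2]
grip_width: 1.0
grip_force: 0.0
```

```bash
python3 - <<'E'
from h import *
st(); np.save('T3.npy',wpose()); snap('wrist','w3')
E
```

```text
t8.58 pos [0.4491 0.0479 0.1206] q [-0.05  0.28  1.94  0.    0.92 -0.  ] xang 87.37 z [ 0.  0. -1.] w 1.0 gf 0.0
```

View pics/w3.png

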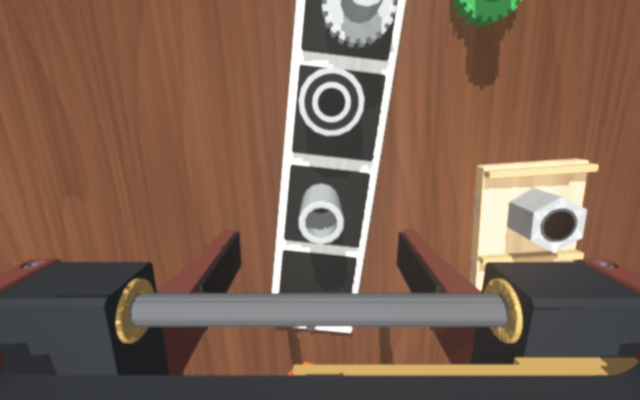

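The nut stands in its bay, with its bore at (557,223). The tube's top is centred at (321,220) between the fingers, and the bearing's at (331,102). I descend on the tube.

Call:
play_rows --series '[0.0001,0,-0.0085,0,0,0,0,0.0001,0,-0.0085,0,0,0,0,0.0001,0,-0.0085,0,0,0,0,0.0001,0,-0.0085,0,0,0,0,0.0001,0,-0.0085,0,0,0,0,0.0001,0,-0.0085,0,0,0,0,0.0001,0,-0.0085,0,0,0,0,0.0001,0,-0.0085,0,0,0,0,0.0001,0,-0.0085,0,0,0,0,0.0001,0,-0.0085,0,0,0,0]'

```text
time_s: 9.47
eef_pos: [0.4509, 0.0478, 0.0342]
tool_rot: [0.723, 0.691, -0.0, -0.0]
wrist_force: [0.3, 0.1, 0.0]
grip_width: 1.001
grip_force: 0.0
```

Call:
play_rows --series '[0,0,0,0,0,0,255,0,0,0,0,0,0,255,0,0,0,0,0,0,255,0,0,0,0,0,0,255,0,0,0,0,0,0,255,0,0,0,0,0,0,255,0,0,0,0,0,0,255,0,0,0,0,0,0,255,0,0,0,0,0,0,255,0,0,0,0,0,0,255]'

```text
time_s: 10.3
eef_pos: [0.4509, 0.0478, 0.0353]
tool_rot: [0.723, 0.691, -0.0, -0.0]
wrist_force: [-0.2, -0.1, 2.3]
grip_width: 0.367
grip_force: 30.0
```

```bash
python3 - <<'E'
from h import *
st(); T=np.load('T3.npy')
for n,c,z in [('tube',(321,220),.078),('bearing',(331.5,102),.05),('nut bore',(557,223),.048)]: print(n,wpx2w(T,[c],z).round(4))
E
```

```text
t10.30 pos [0.4509 0.0478 0.0353] q [-0.05  0.43  2.01  0.    0.7  -0.  ] xang 87.37 z [-0.  0. -1.] w 0.367 gf 30.0
tube [[0.4502 0.0498 0.078 ]]
bearing [[0.4612 0.128  0.05  ]]
nut bore [[0.6361 0.0289 0.048 ]]
```

Call:
play_rows --series '[0,0,0.004,0,0,0,255,0,0,0.009,0,0,0,255,0,0,0.009,0,0,0,255,0,0,0.009,0,0,0,255,0,0,0.009,0,0,0,255,0,0,0.009,0,0,0,255,0,0,0.009,0,0,0,255,0,0,0.009,0,0,0,255,0,0,0.009,0,0,0,255,0,0,0.009,0,0,0,255]'

```text
time_s: 11.13
eef_pos: [0.4508, 0.0478, 0.1211]
tool_rot: [0.723, 0.691, 0.0, 0.0]
wrist_force: [0.0, 0.1, -2.5]
grip_width: 0.37
grip_force: 30.0
```

Call:
play_rows --series '[0.0188,-0.0102,0,0,0,0,255,0.0188,-0.0102,0,0,0,0,255,0.0188,-0.0102,0,0,0,0,255,0.0188,-0.0102,0,0,0,0,255,0.0188,-0.0102,0,0,0,0,255,0.0188,-0.0102,0,0,0,0,255,0.0188,-0.0102,0,0,0,0,255,0.0188,-0.0102,0,0,0,0,255,0.0188,-0.0102,0,0,0,0,255,0.0188,-0.0102,0,0,0,0,255]'

```text
time_s: 11.97
eef_pos: [0.6395, -0.0547, 0.1204]
tool_rot: [0.723, 0.691, -0.0, -0.0]
wrist_force: [-0.2, 0.4, -2.1]
grip_width: 0.368
grip_force: 30.0
```

Call:
play_rows --series '[0,0,-0.011,0,0,0,255,0,0,-0.011,0,0,0,255,0,0,-0.011,0,0,0,255,0,0,-0.011,0,0,0,255,0,0,-0.011,0,0,0,255,0,0,-0.011,0,0,0,255,0,0,-0.011,0,0,0,255,0,0,-0.006,0,0,0,255,0,0,-0.003,0,0,0,255,0,0,-0.002,0,0,0,255]'

```text
time_s: 12.8
eef_pos: [0.6387, -0.0541, 0.0315]
tool_rot: [0.723, 0.691, -0.0, -0.0]
wrist_force: [0.6, 0.6, -1.9]
grip_width: 0.366
grip_force: 30.0
```

Call:
play_rows --series '[0,0,-0.0005,0,0,0,255,0,0,0,0,0,0,255,0,0,0,0,0,0,150,0,0,0,0,0,0,50,0,0,0,0,0,0,0,0,0,0,0,0,0,0,0,0,0,0,0,0,0,0,0,0,0,0,0,0,0,0,0,0,0,0,0,0,0,0,0,0,0,0]'

```text
time_s: 13.63
eef_pos: [0.6389, -0.0542, 0.0317]
tool_rot: [0.723, 0.691, -0.0, -0.0]
wrist_force: [-0.1, -0.5, 0.8]
grip_width: 0.9
grip_force: 0.0
```

Call:
play_rows --series '[0,0,0.009,0,0,0,0,0,0,0.009,0,0,0,0,0,0,0.009,0,0,0,0,0,0,0.009,0,0,0,0,0,0,0.009,0,0,0,0,0,0,0.009,0,0,0,0,0,0,0.009,0,0,0,0,0,0,0.009,0,0,0,0,0,0,0.009,0,0,0,0,0,0,0.009,0,0,0,0]'

```text
time_s: 14.47
eef_pos: [0.6388, -0.0542, 0.1226]
tool_rot: [0.723, 0.691, -0.0, -0.0]
wrist_force: [0.8, -0.6, -0.1]
grip_width: 1.0
grip_force: 0.0
```

Call:
play_rows --series '[-0.0178,0.0183,0,0,0,0,0,-0.0178,0.0183,0,0,0,0,0,-0.0178,0.0183,0,0,0,0,0,-0.0178,0.0183,0,0,0,0,0,-0.0178,0.0183,0,0,0,0,0,-0.0178,0.0183,0,0,0,0,0,-0.0178,0.0183,0,0,0,0,0,-0.0178,0.0183,0,0,0,0,0,-0.0178,0.0183,0,0,0,0,0,-0.0178,0.0183,0,0,0,0,0]'

```text
time_s: 15.3
eef_pos: [0.4601, 0.1295, 0.1221]
tool_rot: [0.723, 0.691, 0.0, 0.0]
wrist_force: [0.5, 0.7, 0.3]
grip_width: 0.999
grip_force: 0.0
```

```bash
python3 - <<'E'
from h import *
st(); np.save('T4.npy',wpose()); snap('wrist','w4')
E
```

```text
t15.30 pos [0.4601 0.1295 0.1221] q [0.13 0.31 1.89 0.   0.95 0.18] xang 87.36 z [ 0.  0. -1.] w 0.999 gf 0.0
```

View pics/w4.png

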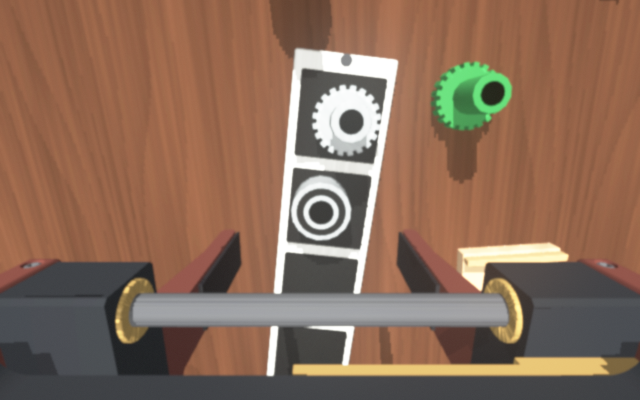

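The bearing is centred at (321,212) between the fingers. The steel gear's hub is at (352,121), with the green look-alike to its right at (490,92).

Call:
play_rows --series '[0.0001,0,-0.0098,0,0,0,0,0.0001,0,-0.0098,0,0,0,0,0.0001,0,-0.0098,0,0,0,0,0.0001,0,-0.0098,0,0,0,0,0.0001,0,-0.0098,0,0,0,0,0.0001,0,-0.0098,0,0,0,0,0.0001,0,-0.0098,0,0,0,0,0.0001,0,-0.0098,0,0,0,0,0.0001,0,-0.0098,0,0,0,0,0.0001,0,-0.0098,0,0,0,0]'

```text
time_s: 16.18
eef_pos: [0.4619, 0.1287, 0.0226]
tool_rot: [0.723, 0.691, -0.0, -0.0]
wrist_force: [0.5, 0.0, 0.2]
grip_width: 0.996
grip_force: 0.0
```

Call:
play_rows --series '[0,0,0,0,0,0,255,0,0,0,0,0,0,255,0,0,0,0,0,0,255,0,0,0,0,0,0,255,0,0,0,0,0,0,255,0,0,0,0,0,0,255,0,0,0,0,0,0,255,0,0,0,0,0,0,255,0,0,0,0,0,0,255,0,0,0,0,0,0,255]'

```text
time_s: 17.02
eef_pos: [0.4621, 0.1288, 0.024]
tool_rot: [0.723, 0.691, 0.0, 0.0]
wrist_force: [-0.8, -0.1, 5.8]
grip_width: 0.527
grip_force: 30.0
```

```bash
python3 - <<'E'
from h import *
st(); T=np.load('T4.npy')
for n,c,z in [('bearing',(321,212),.05),('gear',(351.5,121.5),.068),('green',(491,93),.05)]: print(n,wpx2w(T,[c],z).round(4))
E
```

```text
t17.02 pos [0.4621 0.1288 0.024 ] q [0.13 0.48 1.96 0.   0.7  0.17] xang 87.37 z [ 0.  0. -1.] w 0.527 gf 30.0
bearing [[0.4613 0.1281 0.05  ]]
gear [[0.4845 0.1959 0.068 ]]
green [[0.5853 0.2107 0.05  ]]
```

Call:
play_rows --series '[0,0,0.004,0,0,0,255,0,0,0.0102,0,0,0,255,0,0,0.0102,0,0,0,255,0,0,0.0102,0,0,0,255,0,0,0.0102,0,0,0,255,0,0,0.0102,0,0,0,255,0,0,0.0102,0,0,0,255,0,0,0.0102,0,0,0,255,0,0,0.0102,0,0,0,255,0,0,0.0102,0,0,0,255]'

```text
time_s: 17.85
eef_pos: [0.4612, 0.1287, 0.1197]
tool_rot: [0.723, 0.691, -0.001, -0.0]
wrist_force: [0.5, -0.4, -3.4]
grip_width: 0.528
grip_force: 30.0
```

Call:
play_rows --series '[0.0179,-0.0262,0,0,0,0,255,0.0179,-0.0262,0,0,0,0,255,0.0179,-0.0262,0,0,0,0,255,0.0179,-0.0262,0,0,0,0,255,0.0179,-0.0262,0,0,0,0,255,0.0179,-0.0262,0,0,0,0,255,0.0179,-0.0262,0,0,0,0,255,0.0179,-0.0262,0,0,0,0,255,0.0179,-0.0262,0,0,0,0,255,0.0179,-0.0262,0,0,0,0,255]'

```text
time_s: 18.68
eef_pos: [0.6407, -0.1344, 0.1187]
tool_rot: [0.723, 0.691, -0.0, -0.001]
wrist_force: [1.0, 0.3, -2.8]
grip_width: 0.529
grip_force: 30.0
```

Call:
play_rows --series '[0,0,-0.0125,0,0,0,255,0,0,-0.0125,0,0,0,255,0,0,-0.0125,0,0,0,255,0,0,-0.0125,0,0,0,255,0,0,-0.0125,0,0,0,255,0,0,-0.0125,0,0,0,255,0,0,-0.0115,0,0,0,255,0,0,-0.006,0,0,0,255,0,0,-0.003,0,0,0,255,0,0,-0.002,0,0,0,255]'

```text
time_s: 19.52
eef_pos: [0.6408, -0.133, 0.0214]
tool_rot: [0.723, 0.691, -0.0, -0.0]
wrist_force: [-0.0, 0.5, -3.2]
grip_width: 0.531
grip_force: 30.0
```

Call:
play_rows --series '[0,0,-0.0005,0,0,0,255,0,0,0,0,0,0,255,0,0,0,0,0,0,150,0,0,0,0,0,0,50,0,0,0,0,0,0,0,0,0,0,0,0,0,0,0,0,0,0,0,0,0,0,0,0,0,0,0,0,0,0,0,0,0,0,0,0,0,0,0,0,0,0]'

```text
time_s: 20.35
eef_pos: [0.6409, -0.1332, 0.0215]
tool_rot: [0.723, 0.691, -0.0, 0.0]
wrist_force: [-0.5, 0.4, -0.1]
grip_width: 0.991
grip_force: 0.0
```

Call:
play_rows --series '[0,0,0.01,0,0,0,0,0,0,0.01,0,0,0,0,0,0,0.01,0,0,0,0,0,0,0.01,0,0,0,0,0,0,0.01,0,0,0,0,0,0,0.01,0,0,0,0,0,0,0.01,0,0,0,0,0,0,0.01,0,0,0,0,0,0,0.01,0,0,0,0,0,0,0.01,0,0,0,0]'

```text
time_s: 21.18
eef_pos: [0.6409, -0.1332, 0.1225]
tool_rot: [0.723, 0.691, -0.0, 0.0]
wrist_force: [0.2, 0.4, -0.2]
grip_width: 1.0
grip_force: 0.0
```

Call:
play_rows --series '[-0.0156,0.0329,0,0,0,0,0,-0.0156,0.0329,0,0,0,0,0,-0.0156,0.0329,0,0,0,0,0,-0.0156,0.0329,0,0,0,0,0,-0.0156,0.0329,0,0,0,0,0,-0.0156,0.0329,0,0,0,0,0,-0.0156,0.0329,0,0,0,0,0,-0.0156,0.0329,0,0,0,0,0,-0.0156,0.0329,0,0,0,0,0,-0.0156,0.0329,0,0,0,0,0]'

```text
time_s: 22.02
eef_pos: [0.484, 0.1972, 0.122]
tool_rot: [0.723, 0.691, 0.0, 0.0]
wrist_force: [0.7, 0.8, 0.9]
grip_width: 1.002
grip_force: 0.0
```

```bash
python3 - <<'E'
from h import *
st(); np.save('T5.npy',wpose()); snap('wrist','w5')
E
```

```text
t22.02 pos [0.484  0.1972 0.122 ] q [0.25 0.37 1.79 0.   0.98 0.3 ] xang 87.36 z [ 0.  0. -1.] w 1.002 gf 0.0
```

View pics/w5.png

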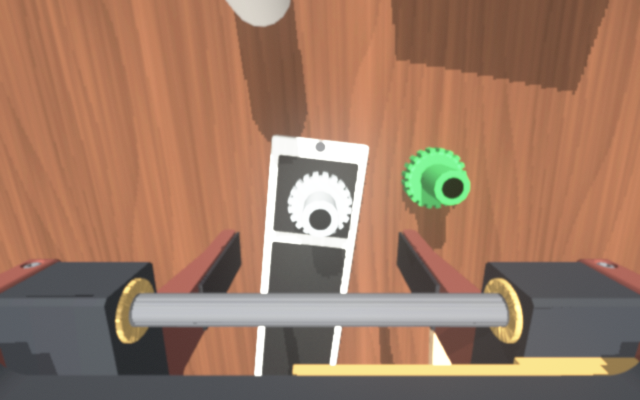

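The steel gear's hub is at (320,219), centred between the fingers. The green look-alike at (452,187) clears the right finger by about 17 mm. I descend to the hub.

Call:
play_rows --series '[0,0,-0.0083,0,0,0,0,0,0,-0.0083,0,0,0,0,0,0,-0.0083,0,0,0,0,0,0,-0.0083,0,0,0,0,0,0,-0.0083,0,0,0,0,0,0,-0.0083,0,0,0,0,0,0,-0.0083,0,0,0,0,0,0,-0.0083,0,0,0,0,0,0,-0.0083,0,0,0,0,0,0,-0.0083,0,0,0,0]'

```text
time_s: 22.9
eef_pos: [0.4849, 0.1957, 0.0375]
tool_rot: [0.723, 0.691, -0.0, -0.0]
wrist_force: [1.2, 0.3, 0.6]
grip_width: 0.998
grip_force: 0.0
```

Call:
play_rows --series '[0,0,0,0,0,0,255,0,0,0,0,0,0,255,0,0,0,0,0,0,255,0,0,0,0,0,0,255,0,0,0,0,0,0,255,0,0,0,0,0,0,255,0,0,0,0,0,0,255,0,0,0,0,0,0,255,0,0,0,0,0,0,255,0,0,0,0,0,0,255]'

```text
time_s: 23.73
eef_pos: [0.4849, 0.1958, 0.0385]
tool_rot: [0.723, 0.691, -0.0, -0.0]
wrist_force: [-0.8, -0.3, 0.8]
grip_width: 0.311
grip_force: 30.0
```

Call:
play_rows --series '[0,0,0.004,0,0,0,255,0,0,0.0098,0,0,0,255,0,0,0.0098,0,0,0,255,0,0,0.0098,0,0,0,255,0,0,0.0098,0,0,0,255,0,0,0.0098,0,0,0,255,0,0,0.0098,0,0,0,255,0,0,0.0098,0,0,0,255,0,0,0.0098,0,0,0,255,0,0,0.0098,0,0,0,255]'

```text
time_s: 24.57
eef_pos: [0.4848, 0.1958, 0.1317]
tool_rot: [0.723, 0.691, 0.0, -0.0]
wrist_force: [0.5, -0.0, -2.9]
grip_width: 0.307
grip_force: 30.0
```

Call:
play_rows --series '[0.0079,-0.0205,0,0,0,0,255,0.0079,-0.0205,0,0,0,0,255,0.0079,-0.0205,0,0,0,0,255,0.0079,-0.0205,0,0,0,0,255,0.0079,-0.0205,0,0,0,0,255,0.0079,-0.0205,0,0,0,0,255,0.0079,-0.0205,0,0,0,0,255,0.0079,-0.0205,0,0,0,0,255,0.0079,-0.0205,0,0,0,0,255,0.0079,-0.0205,0,0,0,0,255]'

```text
time_s: 25.4
eef_pos: [0.5641, -0.0103, 0.1311]
tool_rot: [0.723, 0.691, -0.0, -0.0]
wrist_force: [0.7, 0.5, -2.6]
grip_width: 0.314
grip_force: 30.0
```

Call:
play_rows --series '[0.0079,-0.0205,0,0,0,0,255,0.0079,-0.0205,0,0,0,0,255,0.0079,-0.0205,0,0,0,0,255,0.0079,-0.0205,0,0,0,0,255,0.0079,-0.0205,0,0,0,0,255,0.0079,-0.0205,0,0,0,0,255,0.0079,-0.0205,0,0,0,0,255,0.0079,-0.0205,0,0,0,0,255,0.0079,-0.0205,0,0,0,0,255,0.0079,-0.0205,0,0,0,0,255]'

```text
time_s: 26.23
eef_pos: [0.6429, -0.2152, 0.1309]
tool_rot: [0.723, 0.691, -0.0, -0.0]
wrist_force: [-0.1, 0.3, -3.1]
grip_width: 0.315
grip_force: 30.0
```

Call:
play_rows --series '[0,0.0001,-0.012,0,0,0,255,0,0.0001,-0.012,0,0,0,255,0,0.0001,-0.012,0,0,0,255,0,0.0001,-0.012,0,0,0,255,0,0.0001,-0.012,0,0,0,255,0,0.0001,-0.012,0,0,0,255,0,0.0001,-0.0118,0,0,0,255,0,0,-0.0062,0,0,0,255,0,0,-0.003,0,0,0,255,0,0,-0.002,0,0,0,255]'

```text
time_s: 27.07
eef_pos: [0.6428, -0.2133, 0.035]
tool_rot: [0.723, 0.691, -0.0, -0.0]
wrist_force: [0.3, 0.9, -2.8]
grip_width: 0.315
grip_force: 30.0
```

Call:
play_rows --series '[0,0,-0.0005,0,0,0,255,0,0,0,0,0,0,255,0,0,0,0,0,0,150,0,0,0,0,0,0,50,0,0,0,0,0,0,0,0,0,0,0,0,0,0,0,0,0,0,0,0,0,0,0,0,0,0,0,0,0,0,0,0,0,0,0,0,0,0,0,0,0,0]'

```text
time_s: 27.9
eef_pos: [0.6429, -0.2135, 0.0351]
tool_rot: [0.723, 0.691, -0.0, -0.0]
wrist_force: [-0.7, 0.4, -1.5]
grip_width: 0.88
grip_force: 0.0
```

Call:
play_rows --series '[0,0,0.01,0,0,0,0,0,0,0.01,0,0,0,0,0,0,0.01,0,0,0,0,0,0,0.01,0,0,0,0,0,0,0.01,0,0,0,0,0,0,0.01,0,0,0,0,0,0,0.01,0,0,0,0,0,0,0.01,0,0,0,0,0,0,0.01,0,0,0,0,0,0,0.01,0,0,0,0]'

```text
time_s: 28.73
eef_pos: [0.6429, -0.2135, 0.1362]
tool_rot: [0.723, 0.691, -0.0, -0.0]
wrist_force: [-0.4, -0.2, -0.9]
grip_width: 0.998
grip_force: 0.0
```

Call:
play_rows --series '[-0.02,-0.01,0.005,0,0,0,0,-0.02,-0.01,0.005,0,0,0,0,-0.02,-0.01,0.005,0,0,0,0,-0.02,-0.01,0.005,0,0,0,0,-0.02,-0.01,0.005,0,0,0,0,-0.02,-0.01,0.005,0,0,0,0,-0.02,-0.01,0.005,0,0,0,0,-0.01,0,0,0,0,0,0,0,0,0,0,0,0,0,0,0,0,0,0,0,0]'

```text
time_s: 29.57
eef_pos: [0.493, -0.2832, 0.1703]
tool_rot: [0.723, 0.69, 0.0, 0.0]
wrist_force: [0.0, 0.8, -0.1]
grip_width: 0.997
grip_force: 0.0
```

```bash
python3 - <<'E'
from h import *
st(); snap('top','top6')
im=cv2.imread('pics/top6.png')[130:270,220:440]
cv2.imwrite('pics/crop6.png',cv2.resize(im,None,fx=3.6,fy=3.6,interpolation=cv2.INTER_CUBIC))
E
```

```text
t29.57 pos [ 0.493  -0.2832  0.1703] q [-0.64  0.37  1.64  0.    1.13 -0.6 ] xang 87.31 z [ 0.  0. -1.] w 0.997 gf 0.0
```

View pics/crop6.png

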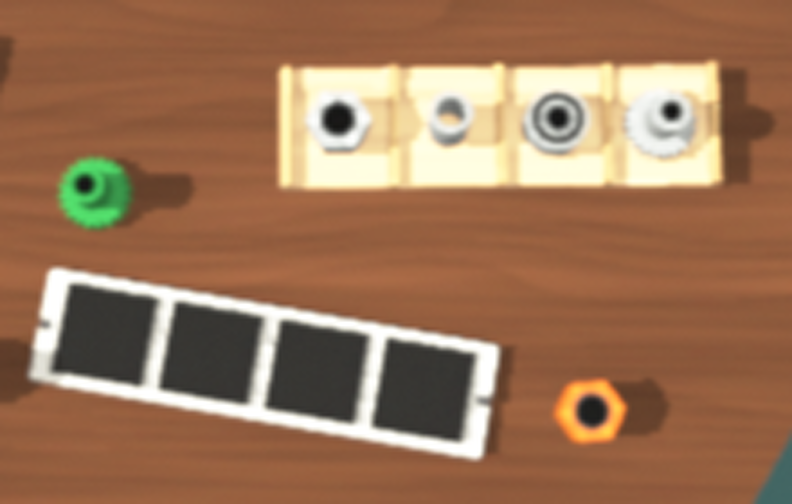

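The crop shows all four parts upright in the rack, left to right: nut (339,119), tube (450,114), bearing (558,119) and gear hub (672,110). The gripper is clear. I check the offsets in the rack frame and hand in if they are small.

```bash
python3 - <<'E'
from h import *
ok=True
for n,c,z,y in [('nut',(339,119),.048,.12),('tube',(450,113),.074,.04),('bearing',(558,118),.046,-.04),('gear',(672,110),.064,-.12)]:
    d=px2w('top',c2p([c]),z)[0,:2]-[.64,-.0932]; e=np.array([d[0]+.02*d[1],d[1]-.02*d[0]-y]); print(n,e.round(4)); ok&=bool(np.abs(e).max()<.009)
if ok: print(bot.sign_off())
E
```

```text
nut [ 0.     -0.0003]
tube [-0.0017 -0.0001]
bearing [ 0.0001 -0.0008]
gear [ 0.0016 -0.0006]
the job is handed in; nothing more can be done
None
```

All four parts stand upright in the rack in reverse order (nut, tube, bearing, gear from left to right), each within about 2 mm of its bay centre by the top camera, and the job was handed in at about 30 s of the 96 s; `sign_off` gave no verdict.

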